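# Clamp the notebook for a spine repair

## Task

Take the thicker of the two hardback notebooks out of the wooden rack and stand it, spine still up, on the floor of the open book clamp, midway along and between its two wooden jaws. Then turn the clamp's black cam knob clockwise until the sprung jaw drops into the notch of the cam and grips the book, stop there and let go. Leave the thinner notebook in the rack and do not knock the other things on the table about.

Things in the scene. Friction and masses are not known exactly. Their poses are not given: they have to be found in the camera images.
- clamp: Wooden book clamp fixed to the table, on its left or right half, turned up to 20 degrees. Plate 140 (x) by 235 (y) by 14 mm; origin: centre of its underside, z up. Along its y: fixed wooden fence, inner face at y=-82.5 mm; the gap; the moving jaw; the cam with its knob, vertical axis at x=0, y=+45.5 mm; behind it, on the steel yoke that the jaw carries round the cam, the follower, a 10 mm roller. Fence and jaw: 130 mm wide in x, tops at z=64 mm.
- gap (a point): Middle of the clamp's open gap, on its floor, 14 mm above the table (clamp x=0, y=-63.5 mm); axes as the clamp's. The gap is 38 mm wide along y, from the fence face to the open jaw's face at clamp y=-44.5 mm; a gripped book is centred 5 mm from here towards the fence (clamp y=-68.5 mm).
- jaw (a joint): Travel in m of the sprung jaw (18 mm thick) towards the fence. A spring of about 8 N pushes its roller onto the cam's rim, which holds it near 0 (open) until the notch comes round to the roller. Then it drops forward and pushes the book to the fence: to 0.010 with the 28 mm book in the gap, to 0.014 with nothing in it.
- cam (a joint): Angle of cam and knob in rad, growing clockwise from above. 0: the notch faces the roller (towards the clamp's +y). Starts at -1.3 to -0.7, stays where left; stops at -1.6 and +0.7. The jaw begins to drop at about -0.3; with the book it is fully forward within about 0.13 of 0. Turning takes about 0.15 N m; past the notch it takes about 1 N m and the jaw is forced open again.
- knob_grip (a point): On the knob's axis at the height to grip, 74 mm above the table. The knob is an upright black bar, 14 mm thick, 44 mm long, from 54 to 92 mm above the table, on an aluminium cam disc 80 mm across (top at 46 mm). The bar points at the notch; a white line on top marks that end. The point turns with it: +y points to the notch, x is across the bar's thickness, z up.
- thick_book: The thicker closed hardback notebook, dark cover, 148 mm long (own x) by 28 mm thick (own y) by 105 mm high (own z, spine on top), about 0.3 kg. Origin: centre of its lower edge face. At first it stands spine up in one of the two slots of the rack.
- thin_book: The thinner notebook, same cover, 148 by 16 by 105 mm, about 0.17 kg, axes and origin alike. It stands in the rack's other slot and stays there.
- rack: Light wooden rack fixed to the table on the half where the clamp is not, 130 (x) by 185 (y) mm; origin: centre of its underside, z up. Two slots along x, centred at y=+45 and -45 mm, each 38 mm wide between walls 10 mm thick with tops 55 mm above the table; slot floor at 12 mm. The books stand out 62 mm above the walls.
- mug: White mug, 82 mm diameter, 95 mm high, beyond clamp and rack; origin at the centre of its underside. A bystander.
- jar: Glass jar with a blue lid, 84 mm diameter, 120 mm high; origin at the centre of its underside. A bystander.
- pen: Dark pen, 10 mm thick, about 140 mm long, lying near the middle between clamp and rack; origin at its underside's centre. A bystander.
There are look-alikes about, which are no part of the job. What is shaped like the thick_book but purple or turquoise is not meant.

How it is judged:
By the outcome, as a careful person would: the job done as asked, in the order asked, and still so for the second after the job is handed in, with the robot touching nothing.
It also fails if it takes over 48 s, if anything falls off the work surface, if the arm or the gripper's body presses on something with over 40 N, if the wrist force passes 120 N, or if a joint passes its speed limit or range.

## Robot

A 6-joint arm with a two-finger parallel gripper is mounted at the origin on the work surface. World frame = base frame: x ahead of the robot, y to its left, z up, the work surface at z = 0. Lengths are in m, angles in rad, forces in N, time in s.
With the tool pointing down it reaches from about 0.25 to 0.775 m from the base axis. Payload 4 kg.
Tool frame: the origin (TCP) lies midway between the tips of the shut fingers; the grasp point (between the pads) lies 19 mm behind it (arm.grasp_offset is the distance from the TCP to the grasp point, in m); z points along the fingers, y is the line along which they close (so a half turn about z gives the same grasp; the last joint's range is limited). The gripper opens to 94 mm and grips with 3 to 60 N. Pads are 16 mm wide; open, the fingers measure 119 mm over their backs; the gripper's body (75 mm by 177 mm) begins 78 mm behind the grasp point.
Start: joints at [1.16, 0.087, 1.371, -0, 1.684, -0.103], TCP at [0.167, 0.524, 0.206] pointing down, gripper open.
Joint ranges: [-3.1, 3.1], [-0.76, 2.03], [0.27, 2.55], [-1.08, 4.22], [0.17, 2.65], [-2.57, 2.57]. Speed limits (rad/s): [2.79, 2.79, 3.14, 3.14, 3.14, 3.14].

## Interface

Orientations are given as a unit quaternion [w, x, y, z].
In Python, from workcell import arm gives the robot as it stands. The module is installed in compiled form; this text tells all that it offers.
- The arm moves only by the tool step_arm, never from a script. Its argument "commands" is a list of rows, each a list of 3 entries, a list of its own where there are three numbers: the shift along the tool's x, y, z in units of 25 mm (1.0 is 25 mm), then the turn, a rotation vector about the tool's x, y, z in units of 6 degrees (1.0 is 6 degrees), then the finger opening in mm, from 0 to 94. A call has exactly 10 rows; each row shifts and turns the commanded pose from where the row before left it, along the tool's axes as they then stand; what a row does not reach is not made up. A row lasts 1/12 s, in which the tool goes at most 41.7 mm and 7.16 degrees, less where a joint would pass 70% of its speed; a pose out of reach is approached as far as the arm can. A call is refused whole if a number of a shift passes 1 or a number of a turn 1, either way. A call with a gripper value outside its range is refused whole. The fingers move at their own pace and stop on an object; "squeeze" is the grip in N (left out, the last holds). Time passes only in rows, so rows that do not move let the fingers close, or fill a call up. It gives the time, the measured TCP pose, the force, the opening and the grip force at its end, in the units of the state.
- arm.sense(): the state, without advancing time (a new reading comes with each control period).
- arm.capture(name): name is "side" or "top" or "wrist"; returns a dict with "pixels" (480x640x3 uint8, blue, green, red), "K" (3x3 intrinsics, pixels), "extrinsics" (4x4, takes a point from camera to world coordinates). Camera axes: x right, y down, z forward; pixel columns grow to the right and rows downward; lengths in m; the calibration is good to about 2 mm. A picture is of the moment at which its call begins. There is no depth.
- arm.close_job(): hands the job in; it is judged then, once.
Trained networks look in a picture, given as the dict that the camera call returned (one of the last four; its "shot" number tells which), for a name from the list of things; names that differ only in an ending like _2 or _b are one class to them, and where a whole thing is asked for, a point or a joint stands for the part that bears it (a point fixed in the world has none). Each returns a list of dicts, best first, with "score" (0 to 1); they miss things now and then, are a little off and sometimes report something else, mostly with a low value. They report only what shows in the picture. A call takes as long as a camera call. They do not tell look-alikes from the thing itself.
- arm.search_frame(target, picture): "rect" ([left, top, right, bottom] in pixels, round what is visible of it).
- arm.silhouettes(target, picture): "mask" (480x640 bool, what is visible of it) and "rect" ([left, top, right, bottom] in pixels, round what is visible of it).
- arm.spot_point(target, picture): "centre" ([column, row] in pixels: a listed point, or the origin of a listed thing).
The state is a dict: "clock": time; "q": joint angles; "joint_velocities": joint speeds; "effort": joint torques, N m; "position": TCP position; "tcp_rot": TCP orientation; "contact_force": force on the tool from outside, world axes, zero at the start; "torque": the same for the moment, N m; "opening": finger opening in m; "grasp_force": force on a finger pad.
Only numpy, scipy, OpenCV 4.12 (cv2) and the standard library are available. Lean on these libraries where they do the work, as an engineer would, in place of code of your own. Each camera call takes 0.05 s, during which the arm holds its last target. There are 200 camera calls.

## Working session

There is one attempt and no reset: what is moved stays moved. The work goes in short steps, Python scripts to look and compute and a tool call to move; the robot and the scene stay as the last step left them, time stands still between calls to the robot, and variables do not carry over. Pictures are saved under pics/ and viewed, at most 10 in all, crops included, and the job is handed in when it is done.

Besides the shell and the picture viewer there is one more tool, called after ">>>" as name(argument=value, ...), one argument or row to a line, values as JSON. step_arm: Moves the arm, as the interface text tells. Its arguments: {"type":"object","properties":{"commands":{"type":"array"},"squeeze":{"type":"number"}},"required":["commands"]}

```bash
mkdir -p pics
cat > h.py <<'E'
import numpy as np, cv2
from workcell import arm
from scipy.spatial.transform import Rotation as R
def ray(p,uv,z):
    K=np.array(p["K"]);T=np.array(p["extrinsics"])
    d=T[:3,:3]@np.linalg.inv(K)@np.array([uv[0],uv[1],1.]);o=T[:3,3]
    return o+d*(z-o[2])/d[2]
def proj(p,X):
    K=np.array(p["K"]);T=np.array(p["extrinsics"])
    c=T[:3,:3].T@(np.asarray(X)-T[:3,3]);u=K@c
    return u[:2]/u[2]
E
python3 - <<'E'
from h import *
a=arm.capture("top");b=arm.capture("side")
cv2.imwrite("pics/top.png",a["pixels"]);cv2.imwrite("pics/side.png",b["pixels"])
for t,z in [("clamp",0),("gap",.014),("knob_grip",.074),("thick_book",.012),("thin_book",.012),("rack",0),("mug",0),("jar",0),("pen",0)]:
  for n,p in (("top",a),("side",b)):
    for r in arm.spot_point(t,p)[:3]: print(t,n,round(r["score"],2),np.round(r["centre"]),ray(p,r["centre"],z).round(3))
print(arm.sense())
E
```

```text
clamp top 0.85 [238. 237.] [0.513 0.164 0.   ]
clamp side 0.87 [296. 345.] [0.51  0.155 0.   ]
gap top 0.58 [258. 241.] [0.501 0.111 0.014]
gap side 0.65 [310. 320.] [0.496 0.104 0.014]
gap side 0.53 [316. 210.] [ 0.56  -0.239  0.014]
knob_grip top 0.66 [217. 229.] [0.526 0.199 0.074]
knob_grip side 0.8 [282. 342.] [0.518 0.205 0.074]
thick_book top 0.9 [460. 353.] [ 0.228 -0.383  0.012]
thick_book top 0.81 [214. 322.] [0.304 0.216 0.012]
thick_book top 0.73 [395. 218.] [ 0.56  -0.231  0.012]
thick_book side 0.91 [407. 398.] [0.301 0.229 0.012]
thick_book side 0.87 [318. 211.] [ 0.553 -0.235  0.012]
thick_book side 0.79 [454. 198.] [ 0.218 -0.355  0.012]
thin_book top 0.68 [366. 209.] [ 0.581 -0.159  0.012]
thin_book side 0.78 [300. 233.] [ 0.578 -0.146  0.012]
rack top 0.97 [380. 216.] [ 0.566 -0.195  0.   ]
rack top 0.72 [238. 235.] [0.518 0.163 0.   ]
rack side 0.88 [308. 225.] [ 0.568 -0.193  0.   ]
rack side 0.49 [186. 306.] [0.753 0.107 0.   ]
mug top 0.69 [261. 146.] [0.748 0.107 0.   ]
mug side 0.55 [187. 306.] [0.752 0.106 0.   ]
jar top 0.69 [358. 136.] [ 0.772 -0.14   0.  
[... 239 characters left out ...]
   ]
{'clock': 1.0, 'q': array([ 1.15992709e+00,  8.72093694e-02,  1.37068784e+00,  1.46486100e-05,
        1.68359625e+00, -1.03099812e-01]), 'joint_velocities': array([-0.00227536, -0.00127048,  0.00039685, -0.00053176,  0.00025045,
       -0.00049996]), 'effort': array([ 1.35139537e-03, -3.40054536e+01, -3.02605176e+01,  7.19085918e-02,
        2.35957472e-02, -1.30161669e-05]), 'position': array([0.16662317, 0.52418015, 0.20550693]), 'tcp_rot': array([5.56680412e-06, 1.53277272e-01, 9.88183220e-01, 4.98168456e-05]), 'contact_force': array([ 0.01999451, -0.91547589,  0.33601689]), 'torque': array([-0.03287513,  0.0001557 ,  0.068314  ]), 'grasp_force': 0.0, 'opening': 0.09379974962777905}
```

View pics/top.png

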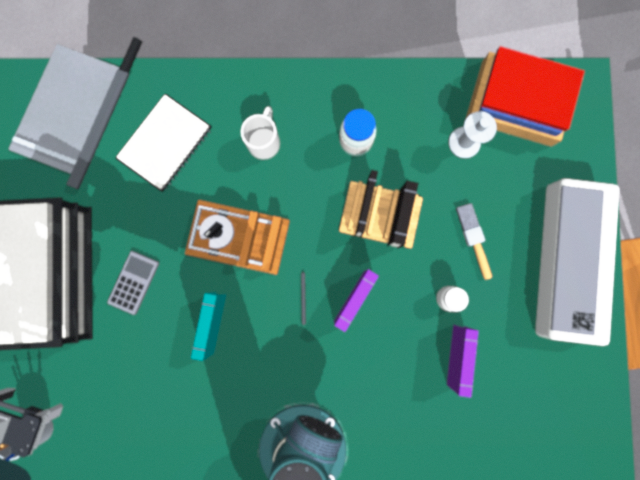

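View pics/side.png

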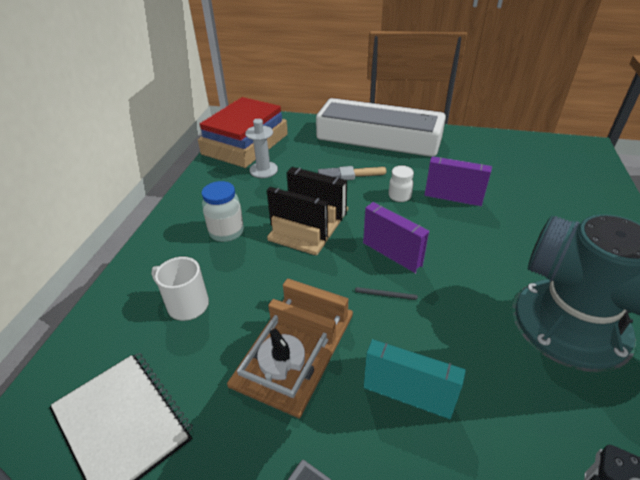

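The top view shows the rack at (380,215), with the thick book in its right slot (403,213) and the thin one at (367,205). The clamp is at (238,237), with the fence on the right and the knob at (214,230). The purple and turquoise books lie outside the rack. Next I'll hover over the thick book.

>>> step_arm(
  commands=[
    [[-0.8,-0.8,-0.3],[0,0,0],94],
    [[-0.8,-0.8,-0.3],[0,0,0],94],
    [[-0.8,-0.8,-0.3],[0,0,0],94],
    [[-0.8,-0.8,-0.3],[0,0,0],94],
    [[-0.8,-0.8,-0.3],[0,0,0],94],
    [[-0.8,-0.8,-0.3],[0,0,0],94],
    [[-0.8,-0.8,-0.3],[0,0,0],94],
    [[-0.8,-0.8,-0.3],[0,0,0],94],
    [[-0.8,-0.8,-0.3],[0,0,0],94],
    [[-0.8,-0.8,-0.3],[0,0,0],94],
  ],
)

```text
clock: 1.83
position: [0.2969, 0.2717, 0.2811]
tcp_rot: [0.0, 0.153, 0.988, 0.0]
contact_force: [-0.3, 0.0, 0.1]
opening: 0.0937
grasp_force: 0.0
```

>>> step_arm(
  commands=[
    [[-0.8,-0.8,0],[0,0,0],94],
    [[-0.8,-0.8,0],[0,0,0],94],
    [[-0.8,-0.8,0],[0,0,0],94],
    [[-0.8,-0.8,0],[0,0,0],94],
    [[-0.8,-0.8,0],[0,0,0],94],
    [[-0.8,-0.8,0],[0,0,0],94],
    [[-0.8,-0.8,0],[0,0,0],94],
    [[-0.8,-0.8,0],[0,0,0],94],
    [[-0.8,-0.8,0],[0,0,0],94],
    [[-0.8,-0.8,0],[0,0,0],94],
  ],
)

```text
clock: 2.67
position: [0.427, 0.0204, 0.2807]
tcp_rot: [0.0, 0.153, 0.988, 0.0]
contact_force: [0.6, 1.0, 0.7]
opening: 0.0942
grasp_force: 0.0
```

>>> step_arm(
  commands=[
    [[-0.8,-0.8,0],[0,0,-0.08],94],
    [[-0.8,-0.8,0],[0,0,-0.08],94],
    [[-0.8,-0.8,0],[0,0,-0.08],94],
    [[-0.8,-0.8,0],[0,0,-0.08],94],
    [[-0.8,-0.8,0],[0,0,-0.08],94],
    [[-0.8,-0.8,0],[0,0,-0.08],94],
    [[-0.8,-0.8,0],[0,0,-0.08],94],
    [[-0.8,-0.8,0],[0,0,-0.08],94],
    [[-0.8,-0.8,0],[0,0,-0.08],94],
    [[0,0,0],[0,0,-0.08],94],
  ],
)

```text
clock: 3.5
position: [0.5524, -0.2043, 0.2781]
tcp_rot: [-0.001, 0.114, 0.994, -0.0]
contact_force: [-0.9, 0.7, -1.0]
opening: 0.0937
grasp_force: 0.0
```

Run:
```python
from h import *
s=arm.sense();print(s["clock"],s["position"].round(4),s["tcp_rot"].round(3),s["q"].round(2))
w=arm.capture("wrist");cv2.imwrite("pics/w1.png",w["pixels"])
for t in ("thick_book","thin_book"):
  for r in arm.silhouettes(t,w)[:2]:
    print(t,r["score"],r["rect"])
    m=r["mask"].astype(np.uint8); c=max(cv2.findContours(m,0,2)[0],key=cv2.contourArea)
    box=cv2.boxPoints(cv2.minAreaRect(c)); print(box.round(),[ray(w,b,.117).round(4)[:2] for b in box])
```

```text
3.5 [ 0.5524 -0.2043  0.2781] [-0.001  0.114  0.994 -0.   ] [-0.45  0.17  1.13 -0.    1.84 -1.79]
thick_book 0.89 [266.3, 149.8, 311.8, 311.7]
[[269. 149.]
 [308. 148.]
 [312. 311.]
 [273. 312.]] [array([ 0.4816, -0.2333]), array([ 0.4882, -0.2009]), array([ 0.6349, -0.232 ]), array([ 0.6277, -0.268 ])]
thick_book 0.85 [318.3, 1.2, 371.6, 80.0]
[[313.  71.]
 [338. -10.]
 [372.   0.]
 [347.  81.]] [array([ 0.4298, -0.1824]), array([ 0.3778, -0.1501]), array([ 0.391 , -0.1257]), array([ 0.444, -0.157])]
thin_book 0.89 [364.1, 155.6, 404.2, 316.0]
[[362. 316.]
 [367. 153.]
 [400. 155.]
 [395. 317.]] [array([ 0.6504, -0.1871]), array([ 0.504 , -0.1525]), array([ 0.5112, -0.1253]), array([ 0.6586, -0.1568])]
```

View pics/w1.png

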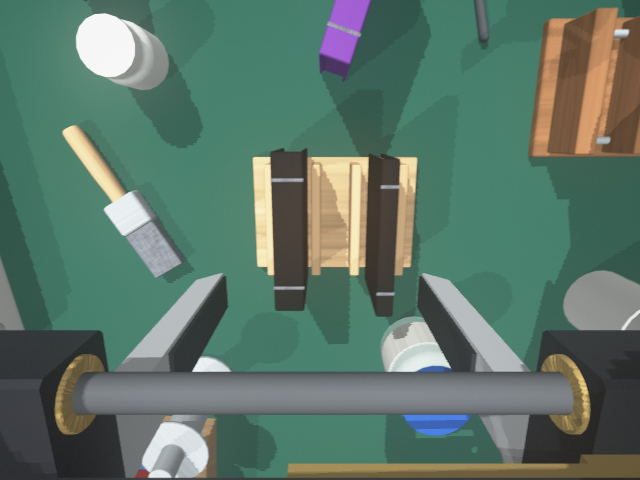

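The wrist view shows the thick book's spine at columns 273–306 and rows 150–311, standing clear in its slot. Its yaw is about −13°, which the tool already matches. I'll descend part-way and re-measure.

>>> step_arm(
  commands=[
    [[-0.1,-0.2,0.5],[0,0,0],94],
    [[-0.1,-0.2,0.5],[0,0,0],94],
    [[-0.1,-0.2,0.5],[0,0,0],94],
    [[-0.1,-0.2,0.5],[0,0,0],94],
    [[-0.1,-0.2,0.5],[0,0,0],94],
    [[0,-0.2,0.5],[0,0,0],94],
    [[0,0,0.5],[0,0,0],94],
    [[0,0,0.5],[0,0,0],94],
    [[0,0,0.5],[0,0,0],94],
    [[0,0,0.5],[0,0,0],94],
  ],
)

```text
clock: 4.48
position: [0.5566, -0.232, 0.1542]
tcp_rot: [0.0, 0.112, 0.994, 0.0]
contact_force: [-0.2, -0.1, 0.4]
opening: 0.094
grasp_force: 0.0
```

Run:
```python
from h import *
s=arm.sense();print(s["clock"],s["position"].round(4),s["tcp_rot"].round(3))
w=arm.capture("wrist");cv2.imwrite("pics/w2.png",w["pixels"])
for t in ("thick_book",):
  for r in arm.silhouettes(t,w)[:1]:
    print(t,r["score"],r["rect"])
    m=r["mask"].astype(np.uint8); c=max(cv2.findContours(m,0,2)[0],key=cv2.contourArea)
    box=cv2.boxPoints(cv2.minAreaRect(c)); print(box.round(),[ray(w,b,.117).round(4)[:2] for b in box])
    rows=np.where(m.any(1))[0]
    for v in np.linspace(rows[0]+10,rows[-1]-10,4).astype(int):
      u=np.where(m[v])[0]; print(v,u[0],u[-1],ray(w,(u[0],v),.117)[:2].round(4),ray(w,(u[-1],v),.117)[:2].round(4))
    print("tcp axis at .117",proj(w,[*s["position"][:2],.117]))
```

```text
4.4833 [ 0.5566 -0.232   0.1542] [0.    0.112 0.994 0.   ]
thick_book 0.74 [355.7, 0.0, 418.4, 44.5]
[[350.  31.]
 [369. -19.]
 [418.   0.]
 [398.  50.]] [array([ 0.4391, -0.1897]), array([ 0.4196, -0.176 ]), array([ 0.4329, -0.1542]), array([ 0.453 , -0.1675])]
10 359 411 [ 0.4307 -0.1833] [ 0.4364 -0.1582]
18 357 405 [ 0.434 -0.185] [ 0.4393 -0.1617]
26 355 399 [ 0.4373 -0.1867] [ 0.4422 -0.1652]
35 376 393 [ 0.4436 -0.1772] [ 0.4455 -0.1689]
tcp axis at .117 [320.16305728 265.89050091]
```

View pics/w2.png

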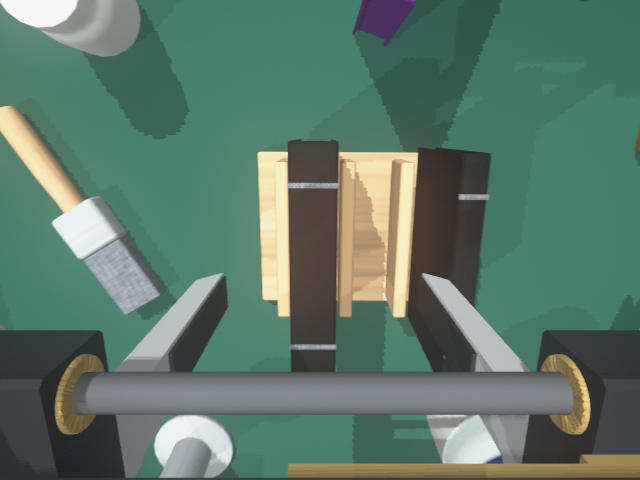

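The book's spine spans columns 289–337, so its centre is at 313 against the tool axis at 320. That needs a 4 mm shift in −y. Lengthwise it is centred. Descending and gripping.

>>> step_arm(
  commands=[
    [[0,-0.08,0],[0,0,0],94],
    [[0,-0.08,0.5],[0,0,0],94],
    [[0,0,0.6],[0,0,0],94],
    [[0,0,0.6],[0,0,0],94],
    [[0,0,0.6],[0,0,0],94],
    [[0,0,0.6],[0,0,0],94],
    [[0,0,0.4],[0,0,0],94],
    [[0,0,0],[0,0,0],60],
    [[0,0,0],[0,0,0],40],
    [[0,0,0],[0,0,0],20],
  ],
  squeeze=20,
)

```text
clock: 5.42
position: [0.5565, -0.2365, 0.0742]
tcp_rot: [0.001, 0.112, 0.994, -0.0]
contact_force: [0.2, -0.1, 0.5]
opening: 0.0772
grasp_force: 0.0
```

>>> step_arm(
  commands=[
    [[0,0,0],[0,0,0],10],
    [[0,0,0],[0,0,0],10],
    [[0,0,0],[0,0,0],10],
    [[0,0,0],[0,0,0],10],
    [[0,0,0],[0,0,0],10],
    [[0,0,0],[0,0,0],10],
    [[0,0,0],[0,0,0],10],
    [[0,0,0],[0,0,0],10],
    [[0,0,0],[0,0,0],10],
    [[0,0,0],[0,0,0],10],
  ],
  squeeze=20,
)

```text
clock: 6.25
position: [0.5558, -0.2362, 0.073]
tcp_rot: [0.0, 0.112, 0.994, -0.0]
contact_force: [0.6, -0.2, 0.6]
opening: 0.0279
grasp_force: 20.0
```

>>> step_arm(
  commands=[
    [[0,0,-0.2],[0,0,0],10],
    [[0,0,-0.4],[0,0,0],10],
    [[0,0,-0.5],[0,0,0],10],
    [[0,0,-0.6],[0,0,0],10],
    [[0,0,-0.6],[0,0,0],10],
    [[0,0,-0.6],[0,0,0],10],
    [[0,0,-0.6],[0,0,0],10],
    [[0,0,-0.6],[0,0,0],10],
    [[0,0,-0.6],[0,0,0],10],
    [[0,0,-0.5],[0,0,0],10],
  ],
  squeeze=25,
)

```text
clock: 7.08
position: [0.5561, -0.2362, 0.2055]
tcp_rot: [0.001, 0.112, 0.994, -0.0]
contact_force: [0.2, 0.4, -3.2]
opening: 0.0275
grasp_force: 25.0
```

>>> step_arm(
  commands=[
    [[0.2,0.4,-0.3],[0,0,0],10],
    [[0.4,0.9,-0.3],[0,0,0],10],
    [[0.4,1,-0.3],[0,0,0],10],
    [[0.4,1,-0.3],[0,0,0],10],
    [[0.4,1,-0.3],[0,0,0],10],
    [[0.4,1,-0.3],[0,0,0],10],
    [[0.4,1,-0.3],[0,0,0],10],
    [[0.3,0.9,-0.3],[0,0,0],10],
    [[0.2,0.5,-0.3],[0,0,0],10],
    [[0,0,0],[0,0,0],10],
  ],
)

```text
clock: 7.92
position: [0.5229, -0.0283, 0.273]
tcp_rot: [0.002, 0.11, 0.994, 0.001]
contact_force: [-0.5, 0.5, -3.7]
opening: 0.0278
grasp_force: 25.0
```

Run:
```python
from h import *
s=arm.sense();print(s["clock"],s["position"].round(4),s["tcp_rot"].round(3),s["opening"])
w=arm.capture("wrist");cv2.imwrite("pics/w3.png",w["pixels"])
import pickle;pickle.dump({k:w[k] for k in("pixels","K","extrinsics")},open("w3.pkl","wb"))
for t,z in (("gap",.014),("knob_grip",.074),("clamp",0)):
  for r in arm.spot_point(t,w)[:2]: print(t,r["score"],r["centre"],ray(w,r["centre"],z).round(4))
for r in arm.silhouettes("clamp",w)[:1]: print(r["rect"])
```

```text
7.9167 [ 0.5229 -0.0283  0.273 ] [0.002 0.11  0.994 0.001] 0.027833227781902052
gap 0.97 [430.7, 155.7] [0.4997 0.1009 0.014 ]
knob_grip 0.81 [564.9, 160.9] [0.5258 0.2094 0.074 ]
clamp 0.97 [481.5, 154.7] [0.5128 0.1608 0.    ]
[377.6, 88.3, 611.9, 223.7]
```

View pics/w3.png

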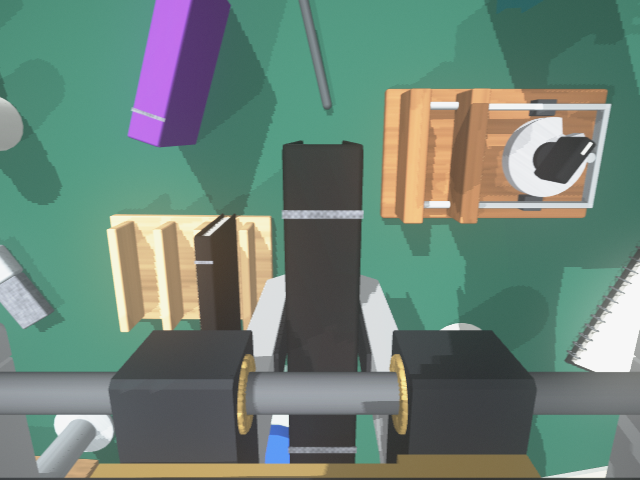

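Run:
```python
from h import *; import pickle
w=pickle.load(open("w3.pkl","rb"))
c=cv2.resize(w["pixels"][80:230,370:620],None,fx=3,fy=3,interpolation=cv2.INTER_CUBIC);cv2.imwrite("pics/c3.png",c)
```

```text
(no output)
```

View pics/c3.png

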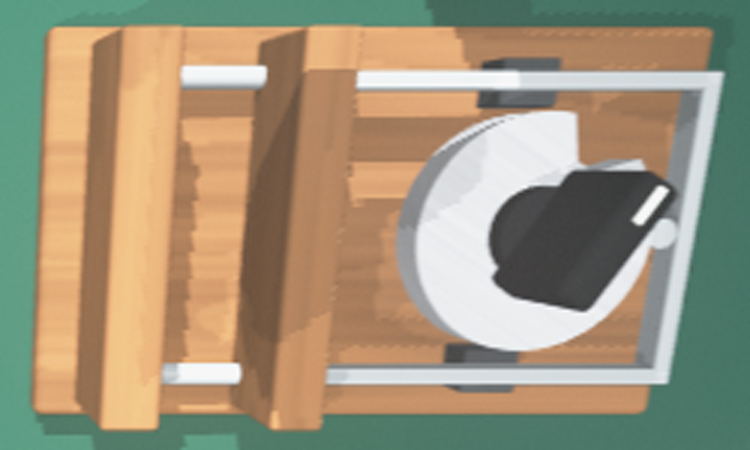

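```bash
cat > fit.py <<'E'
from h import *; import pickle
from scipy.optimize import least_squares
w=pickle.load(open("w3.pkl","rb"))
px=lambda p:np.array(p)/3+[370,80]
obs=[((187,27),(-.065,-.0825,.064)),((160,428),(.065,-.0825,.064)),((306,27),(-.065,-.0445,.064)),((273,428),(.065,-.0445,.064)),
((362,27),(-.065,-.0265,.064)),((323,428),(.065,-.0265,.064)),((48,28),(-.07,-.1175,.014)),((712,28),(-.07,.1175,.014)),((648,412),(.07,.1175,.014)),((33,412),(.07,-.1175,.014))]
def W(c,P):
    return np.array([c[0],c[1],0])+R.from_euler("z",c[2]).apply(P)
f=lambda c:np.concatenate([proj(w,W(c,P))-px(o) for o,P in obs])
r=least_squares(f,[.513,.16,-.23],loss="soft_l1");c=r.x
print(c.round(4),np.degrees(c[2]).round(2));print(f(c).reshape(-1,2).round(1).tolist())
for n,P in (("gap",(0,-.0635,.014)),("grip",(0,-.0685,.014)),("knob",(0,.0455,.074))): print(n,W(c,P).round(4))
for a,b in (((635,222),(664,188)),((590,310),(678,195))):
    d=ray(w,px(b),.092)-ray(w,px(a),.092); print("cam",(c[2]+np.pi/2-np.arctan2(d[1],d[0])).round(3))
E
python3 fit.py
```

```text
[ 0.5145  0.1646 -0.2166] -12.41
[[-0.8, -0.6], [-0.5, 1.7], [0.3, -0.8], [-0.9, 1.5], [0.9, -0.9], [0.1, 1.5], [-0.4, -0.6], [1.5, -1.6], [0.1, 0.7], [0.0, 1.7]]
gap [0.5008 0.1026 0.014 ]
grip [0.4998 0.0977 0.014 ]
knob [0.5243 0.209  0.074 ]
cam -0.956
cam -1.022
```

The clamp fit has residuals under 2 px: yaw is −12.4°, the gap is at (0.501, 0.103), and the cam is at about −0.98. Moving over the gap.

>>> step_arm(
  commands=[
    [[0.2,0.5,0],[0,0,-0.08],10],
    [[0.3,0.7,0],[0,0,0],10],
    [[0.3,0.7,0],[0,0,0],10],
    [[0.3,0.7,0],[0,0,0],10],
    [[0.3,0.7,0.4],[0,0,0],10],
    [[0.3,0.7,0.4],[0,0,0],10],
    [[0.2,0.6,0.5],[0,0,0],10],
    [[0.1,0.3,0.5],[0,0,0],10],
    [[0,0,0.5],[0,0,0],10],
    [[0,0,0.5],[0,0,0],10],
  ],
)

```text
clock: 9.0
position: [0.5003, 0.0989, 0.1991]
tcp_rot: [-0.0, 0.107, 0.994, -0.0]
contact_force: [-0.9, -0.0, -3.6]
opening: 0.0279
grasp_force: 25.0
```

>>> step_arm(
  commands=[
    [[0,0,0.5],[0,0,0],10],
    [[0,0,0.5],[0,0,0],10],
    [[0,0,0.5],[0,0,0],10],
    [[0,0,0.5],[0,0,0],10],
    [[0,0,0.4],[0,0,0],10],
    [[0,0,0],[0,0,0],10],
    [[0,0,0],[0,0,0],10],
    [[0,0,0],[0,0,0],10],
    [[0,0,0],[0,0,0],10],
    [[0,0,0],[0,0,0],10],
  ],
)

```text
clock: 9.83
position: [0.5011, 0.0993, 0.1416]
tcp_rot: [0.001, 0.108, 0.994, 0.0]
contact_force: [0.4, 0.3, -3.3]
opening: 0.0281
grasp_force: 25.0
```

Run:
```python
from h import *; import pickle
s=arm.sense();print(s["clock"],s["position"].round(4),s["tcp_rot"].round(4),s["opening"])
w=arm.capture("wrist")
pickle.dump({k:w[k] for k in("pixels","K","extrinsics")},open("w4.pkl","wb"))
c=np.array([.5145,.1646,-.2166]);Wd=lambda P:np.array([c[0],c[1],0])+R.from_euler("z",c[2]).apply(P)
for n,P in (("fence-",(-.065,-.0825,.064)),("jaw-",(-.065,-.0445,.064)),("jawr-",(-.065,-.0265,.064)),("fence0",(-.03,-.0825,.064)),("jaw0",(-.03,-.0445,.064))): print(n,proj(w,Wd(P)).round(1))
cv2.imwrite("pics/w4.png",w["pixels"])
```

```text
9.8333 [0.5011 0.0993 0.1416] [1.000e-03 1.076e-01 9.942e-01 2.000e-04] 0.0281450869747459
fence- [295.5 147.3]
jaw- [354.9 147.3]
jawr- [383.1 147.3]
fence0 [296.4 201.5]
jaw0 [353.8 201.5]
```

View pics/w4.png

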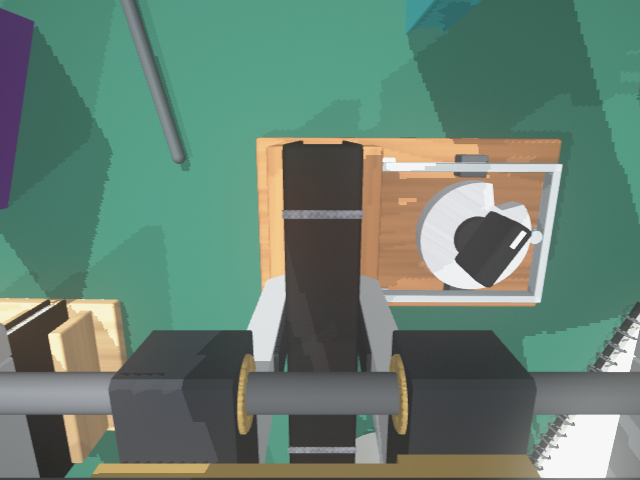

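The book sits over the gap. The jaw's right top edge shows at column 383, matching the 383 predicted. The book needs about 3 mm in +y; then I'll lower it.

>>> step_arm(
  commands=[
    [[0,0.06,0],[0,0,0],10],
    [[0,0.06,0.2],[0,0,0],10],
    [[0,0,0.3],[0,0,0],10],
    [[0,0,0.3],[0,0,0],10],
    [[0,0,0.3],[0,0,0],10],
    [[0,0,0.3],[0,0,0],10],
    [[0,0,0.3],[0,0,0],10],
    [[0,0,0.3],[0,0,0],10],
    [[0,0,0.3],[0,0,0],10],
    [[0,0,0],[0,0,0],10],
  ],
)

```text
clock: 10.72
position: [0.4997, 0.1019, 0.0806]
tcp_rot: [-0.002, 0.108, 0.994, -0.0]
contact_force: [-0.6, 0.1, -3.9]
opening: 0.0279
grasp_force: 25.0
```

>>> step_arm(
  commands=[
    [[0,0,0.05],[0,0,0],10],
    [[0,0,0.05],[0,0,0],10],
    [[0,0,0.04],[0,0,0],10],
    [[0,0,0.04],[0,0,0],10],
    [[0,0,0.04],[0,0,0],10],
    [[0,0,0.02],[0,0,0],10],
    [[0,0,0],[0,0,0],10],
    [[0,0,0],[0,0,0],10],
    [[0,0,0],[0,0,0],10],
    [[0,0,0],[0,0,0],10],
  ],
)

```text
clock: 11.55
position: [0.5012, 0.1021, 0.0771]
tcp_rot: [0.0, 0.108, 0.994, 0.0]
contact_force: [-0.0, -0.7, -3.3]
opening: 0.0278
grasp_force: 25.0
```

>>> step_arm(
  commands=[
    [[0,0,0.02],[0,0,0],10],
    [[0,0,0.02],[0,0,0],10],
    [[0,0,0.02],[0,0,0],10],
    [[0,0,0.02],[0,0,0],10],
    [[0,0,0.02],[0,0,0],10],
    [[0,0,0.02],[0,0,0],10],
    [[0,0,0],[0,0,0],10],
    [[0,0,0],[0,0,0],10],
    [[0,0,0],[0,0,0],10],
    [[0,0,0],[0,0,0],10],
  ],
)

```text
clock: 12.38
position: [0.5012, 0.1021, 0.0749]
tcp_rot: [0.0, 0.108, 0.994, 0.0]
contact_force: [-4.4, -0.0, 5.3]
opening: 0.028
grasp_force: 25.0
```

Contact shows a +5 N reaction on the floor. Releasing.

>>> step_arm(
  commands=[
    [[0,0,0],[0,0,0],31],
    [[0,0,0],[0,0,0],34],
    [[0,0,0],[0,0,0],38],
    [[0,0,0],[0,0,0],42],
    [[0,0,0],[0,0,0],48],
    [[0,0,0],[0,0,0],54],
    [[0,0,0],[0,0,0],60],
    [[0,0,0],[0,0,0],60],
    [[0,0,0],[0,0,0],60],
    [[0,0,0],[0,0,0],60],
  ],
)

```text
clock: 13.22
position: [0.5011, 0.1021, 0.074]
tcp_rot: [0.0, 0.108, 0.994, 0.0]
contact_force: [-0.1, 0.8, -1.0]
opening: 0.06
grasp_force: 0.0
```

>>> step_arm(
  commands=[
    [[0,0,-0.2],[0,0,0],60],
    [[0,0,-0.4],[0,0,0],60],
    [[0,0,-0.6],[0,0,0],60],
    [[0,0,-0.6],[0,0,0],60],
    [[0,0,-0.7],[0,0,0],60],
    [[0,0,-0.7],[0,0,0],60],
    [[0,0,-0.7],[0,0,0],60],
    [[0,0,-0.7],[0,0,0],60],
    [[0,0,-0.4],[0,0,0],60],
    [[0,0,0],[0,0,0],60],
  ],
)

```text
clock: 14.05
position: [0.5027, 0.1023, 0.2029]
tcp_rot: [0.003, 0.108, 0.994, 0.001]
contact_force: [0.6, 0.1, 0.4]
opening: 0.0601
grasp_force: 0.0
```

Run:
```python
from h import *; import pickle
s=arm.sense();print(s["clock"],s["position"].round(4),s["tcp_rot"].round(4),s["opening"],s["q"].round(2))
w=arm.capture("wrist")
pickle.dump({k:w[k] for k in("pixels","K","extrinsics")},open("w5.pkl","wb"))
for r in arm.spot_point("knob_grip",w)[:2]: print(r["score"],r["centre"],ray(w,r["centre"],.074).round(4))
cv2.imwrite("pics/w5.png",w["pixels"])
```

```text
14.05 [0.5027 0.1023 0.2029] [3.300e-03 1.076e-01 9.942e-01 7.000e-04] 0.060103361555340726 [ 0.09 -0.    1.47  0.    1.67 -1.27]
0.57 [458.2, 224.5] [0.5238 0.2117 0.074 ]
```

View pics/w5.png

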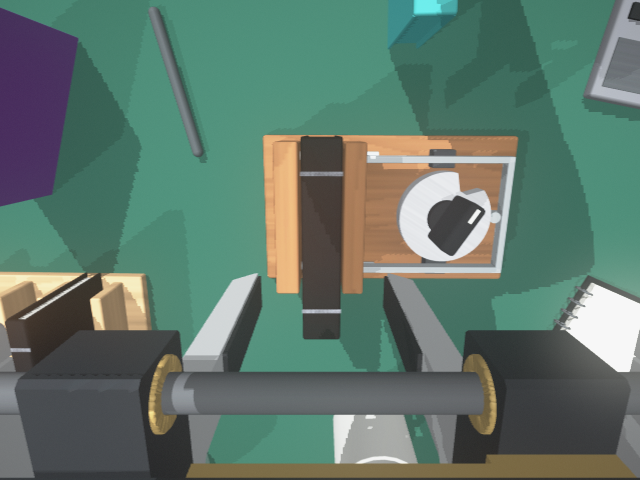

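The book stands in the gap at columns 301–342, between fence and jaw, and the knob is at (457,222). Moving over the knob and lining up with the bar.

>>> step_arm(
  commands=[
    [[0,0.5,0],[0,0,0],60],
    [[0,0.8,0],[0,0,0],60],
    [[0,0.9,0],[0,0,0],50],
    [[0,0.9,0],[0,0,0],50],
    [[0,0.8,0],[0,0,0],50],
    [[0,0.46,0],[0,0,0],50],
    [[0,0,0],[0,0,0.9],50],
    [[0,0,0],[0,0,0.9],50],
    [[0,0,0],[0,0,0.9],50],
    [[0,0,0],[0,0,0.9],50],
  ],
)

```text
clock: 14.98
position: [0.5239, 0.209, 0.1976]
tcp_rot: [-0.001, 0.294, 0.956, -0.001]
contact_force: [-0.2, 0.2, -0.6]
opening: 0.0504
grasp_force: 0.0
```

>>> step_arm(
  commands=[
    [[0,0,0],[0,0,0.7],50],
    [[0,0,0.4],[0,0,0.7],50],
    [[0,0,0.5],[0,0,0.65],50],
    [[0,0,0.5],[0,0,0],50],
    [[0,0,0.5],[0,0,0],50],
    [[0,0,0.5],[0,0,0],50],
    [[0,0,0.4],[0,0,0],50],
    [[0,0,0],[0,0,0],50],
    [[0,0,0],[0,0,0],50],
    [[0,0,0],[0,0,0],50],
  ],
)

```text
clock: 15.82
position: [0.5248, 0.2087, 0.1295]
tcp_rot: [0.0, 0.393, 0.92, 0.0]
contact_force: [0.9, -0.4, 0.8]
opening: 0.05
grasp_force: 0.0
```

Run:
```python
from h import *; import pickle
s=arm.sense();print(s["clock"],s["position"].round(4),s["tcp_rot"].round(4),s["opening"],s["q"].round(2))
w=arm.capture("wrist")
for r in arm.spot_point("knob_grip",w)[:2]: print(r["score"],r["centre"],ray(w,r["centre"],.074).round(4))
print("axis at .092",proj(w,[*s["position"][:2],.092]),"fit axis",proj(w,[.5243,.209,.092]))
cv2.imwrite("pics/w6.png",w["pixels"])
```

```text
15.8167 [0.5248 0.2087 0.1295] [4.000e-04 3.927e-01 9.197e-01 4.000e-04] 0.049997614897981275 [ 0.28  0.15  1.46  0.    1.54 -0.49]
0.8 [320.9, 255.5] [0.5243 0.21   0.074 ]
axis at .092 [319.96807793 266.9078133 ] fit axis [319.72489772 265.94549228]
```

View pics/w6.png

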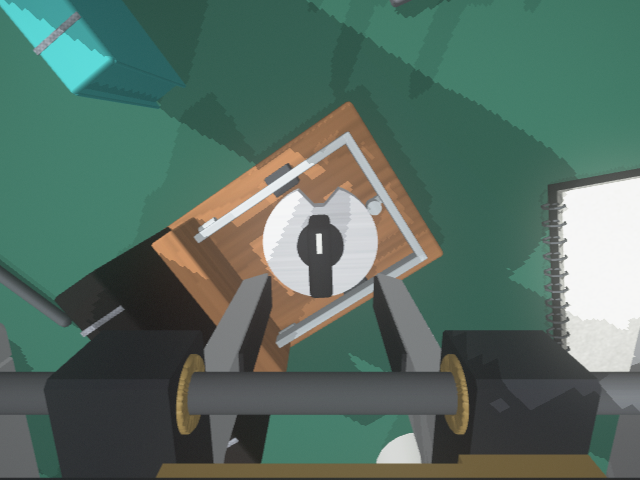

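The bar is upright at columns 309–332, centred on the tool axis at column 320. Descending and gripping it.

>>> step_arm(
  commands=[
    [[0,0,0.4],[0,0,0],50],
    [[0,0,0.5],[0,0,0],50],
    [[0,0,0.5],[0,0,0],50],
    [[0,0,0.5],[0,0,0],50],
    [[0,0,0.5],[0,0,0],50],
    [[0,0,0.5],[0,0,0],50],
    [[0,0,0],[0,0,0],40],
    [[0,0,0],[0,0,0],25],
    [[0,0,0],[0,0,0],10],
    [[0,0,0],[0,0,0],5],
  ],
  squeeze=30,
)

```text
clock: 16.75
position: [0.5252, 0.2088, 0.0575]
tcp_rot: [0.001, 0.393, 0.92, 0.001]
contact_force: [1.0, 0.2, 0.7]
opening: 0.0268
grasp_force: 0.0
```

>>> step_arm(
  commands=[
    [[0,0,0],[0,0,0],5],
    [[0,0,0],[0,0,0],5],
    [[0,0,0],[0,0,0],5],
    [[0,0,0],[0,0,0],5],
    [[0,0,0],[0,0,0],5],
    [[0,0,0],[0,0,0],5],
    [[0,0,0],[0,0,0],5],
    [[0,0,0],[0,0,0],5],
    [[0,0,0],[0,0,0],5],
    [[0,0,0],[0,0,0],5],
  ],
)

```text
clock: 17.58
position: [0.5239, 0.2077, 0.0575]
tcp_rot: [-0.0, 0.393, 0.92, -0.001]
contact_force: [-4.5, -4.6, 5.9]
opening: 0.0138
grasp_force: 29.8
```

Run:
```python
from h import *
s=arm.sense();print(s)
```

```text
{'clock': 17.5833, 'q': array([ 2.77639287e-01,  1.93168913e-01,  1.55046596e+00, -1.42955966e-03,
        1.39918557e+00, -4.85471494e-01]), 'joint_velocities': array([-0.00054795, -0.00081161,  0.00077348,  0.00072148,  0.0013936 ,
        0.0002714 ]), 'effort': array([  1.07141767, -34.01360035, -28.31245244,   0.88141149,
        -1.5743722 ,   0.04674299]), 'position': array([0.52394534, 0.20766474, 0.05745971]), 'tcp_rot': array([-3.31648053e-05,  3.92842071e-01,  9.19605478e-01, -9.33633761e-04]), 'contact_force': array([-4.50935944, -4.58907209,  5.89592878]), 'torque': array([-0.70665538,  0.77314115,  0.01544302]), 'grasp_force': 29.803351163864136, 'opening': 0.013804967364804759}
```

>>> step_arm(
  commands=[
    [[0,0,0],[0,0,0.5],5],
    [[0,0,0],[0,0,0.8],5],
    [[0,0,0],[0,0,0.8],5],
    [[0,0,0],[0,0,0.8],5],
    [[0,0,0],[0,0,0.8],5],
    [[0,0,0],[0,0,0.8],5],
    [[0,0,0],[0,0,0.8],5],
    [[0,0,0],[0,0,0.8],5],
    [[0,0,0],[0,0,0.8],5],
    [[0,0,0],[0,0,0.5],5],
  ],
)

```text
clock: 18.42
position: [0.5231, 0.2075, 0.0574]
tcp_rot: [-0.0, 0.713, 0.702, -0.002]
contact_force: [-5.8, -4.1, 5.9]
opening: 0.0137
grasp_force: 29.9
```

Run:
```python
from h import *
s=arm.sense();q=s["tcp_rot"];y=2*np.degrees(np.arctan2(q[2],q[1]))-90;print("tool y deg",y,"cam",np.radians(-12.4-y).round(3),s["torque"].round(2),s["contact_force"].round(1),s["opening"],s["position"])
```

```text
tool y deg -0.8875391654157596 cam -0.201 [-0.82  1.18 -0.03] [-5.8 -4.1  5.9] 0.013728452707608918 [0.52308652 0.20745271 0.05744845]
```

>>> step_arm(
  commands=[
    [[0,0,0],[0,0,0.3],5],
    [[0,0,0],[0,0,0.4],5],
    [[0,0,0],[0,0,0.4],5],
    [[0,0,0],[0,0,0.4],5],
    [[0,0,0],[0,0,0.3],5],
    [[0,0,0],[0,0,0],5],
    [[0,0,0],[0,0,0],5],
    [[0,0,0],[0,0,0],5],
    [[0,0,0],[0,0,0],5],
    [[0,0,0],[0,0,0],5],
  ],
)

```text
clock: 19.25
position: [0.5229, 0.2075, 0.0575]
tcp_rot: [-0.0, 0.774, 0.633, -0.002]
contact_force: [-6.1, -4.4, 7.0]
opening: 0.0137
grasp_force: 30.0
```

Run:
```python
from h import *
s=arm.sense();q=s["tcp_rot"];y=2*np.degrees(np.arctan2(q[2],q[1]))-90;print("tool y deg",y,"cam",np.radians(-12.4-y).round(3),s["torque"].round(2),s["contact_force"].round(1),s["opening"],s["position"])
```

```text
tool y deg -11.47662644361644 cam -0.016 [-0.86  1.3  -0.08] [-6.1 -4.4  7. ] 0.013715570954083326 [0.52287001 0.20749474 0.057471  ]
```

Cam is at about −0.02. Releasing, retreating upward and checking.

>>> step_arm(
  commands=[
    [[0,0,0],[0,0,0],18],
    [[0,0,0],[0,0,0],24],
    [[0,0,0],[0,0,0],30],
    [[0,0,0],[0,0,0],38],
    [[0,0,0],[0,0,0],44],
    [[0,0,0],[0,0,0],44],
    [[0,0,0],[0,0,0],44],
    [[0,0,0],[0,0,0],44],
    [[0,0,-0.2],[0,0,0],44],
    [[0,0,-0.4],[0,0,0],44],
  ],
)

```text
clock: 20.08
position: [0.5234, 0.2083, 0.0705]
tcp_rot: [-0.001, 0.774, 0.633, -0.001]
contact_force: [0.5, 1.2, -0.5]
opening: 0.044
grasp_force: 0.0
```

>>> step_arm(
  commands=[
    [[0,0,-0.6],[0,0,0],44],
    [[0,0,-0.8],[0,0,0],44],
    [[0,0,-0.8],[0,0,0],44],
    [[0,0,-0.8],[0,0,0],44],
    [[0,0,-0.8],[0,0,0],44],
    [[0,0,-0.8],[0,0,0],44],
    [[0,0,-0.8],[0,0,0],44],
    [[0,0,-0.6],[0,0,0],44],
    [[0,0,-0.4],[0,0,0],44],
    [[0,0,0],[0,0,0],44],
  ],
)

```text
clock: 20.92
position: [0.5257, 0.2089, 0.2354]
tcp_rot: [0.001, 0.774, 0.633, 0.003]
contact_force: [-1.0, 0.0, 0.4]
opening: 0.0439
grasp_force: 0.0
```

Run:
```python
from h import *
s=arm.sense();print(s["clock"],s["position"].round(4),s["opening"])
w=arm.capture("wrist");b=arm.capture("side")["pixels"][180:420,200:440]
im=np.hstack([cv2.resize(w["pixels"],(480,360)),cv2.resize(b,(320,320))[:360] if 0 else cv2.copyMakeBorder(cv2.resize(b,(320,320)),0,40,0,0,0)])
cv2.imwrite("pics/fin.png",im)
```

```text
20.9167 [0.5257 0.2089 0.2354] 0.04394899602468146
```

View pics/fin.png

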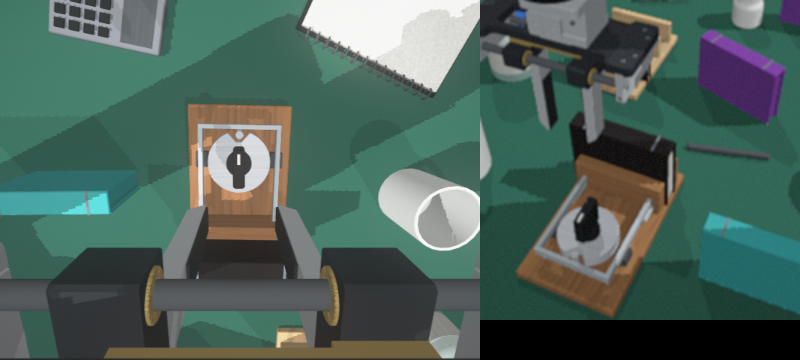

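The picture shows the roller seated in the notch at (239,135), the yoke drawn forward, and the jaw against the upright book. Everything else is in place.

```bash
python3 -c "
from workcell import arm
print(arm.close_job())"
```

```text
the job is handed in; nothing more can be done
None
```

The thick notebook now stands spine up in the clamp with the jaw dropped into the cam notch and gripping it. The knob is released, the thin book is still in the rack, and the job was handed in at about 21 s; the judge's result was not shown.

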